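# Offer a parts cabinet's loose lid up to its hinge and hold it for the pin

### The arm

A 6-joint arm with a two-finger parallel gripper is mounted at the origin on the work surface. World frame = base frame: x ahead of the robot, y to its left, z up, the work surface at z = 0. Lengths are in mm, angles in rad, forces in N, time in s.
With the tool pointing down it reaches from about 275 to 1000 mm from the base axis. Payload 8.4 kg.
Tool frame: the origin (TCP) lies on the centre line of the jaws, within the pads' length; the fingertips stand 25 mm ahead of it and the grasp point (between the pads) lies 6 mm ahead of it; z points along the fingers, y is the line along which they close (so a half turn about z gives the same grasp; the last joint's range is limited). The gripper opens to 85 mm and grips with 20 to 120 N. Pads are 22 mm wide; open, the fingers measure 114 mm over their backs; the gripper's body (76 mm by 85 mm) begins 54 mm behind the grasp point. The pads swing forward as they close: fully open they stand 13 mm farther back than shut.
Start: joints at [-1.141, 0.353, 1.633, -0, 1.155, -0.002], TCP at [261.565, -567.637, 256.281] pointing down, gripper open.
Joint ranges: [-2.63, 2.63], [-0.92, 2.1], [0.06, 2.66], [-1.3, 4.44], [0, 2.69], [-3.02, 3.02]. Speed limits (rad/s): [2.22, 2.22, 2.79, 3.14, 3.14, 3.14].

### API

Orientations are given as [roll, pitch, yaw] about the fixed x, y, z axes, in that order (R = Rz(yaw) Ry(pitch) Rx(roll)).
In Python, from rig import r gives the robot as it stands.
- The arm moves only by the shell command python3 -m jog 'ROWS' [FORCE]. ROWS is JSON, a list of rows, each a list of 3 entries, a list of its own where there are three numbers: the turn, a rotation vector about the tool's x, y, z in rad, then the shift along the tool's x, y, z in m, then the opening, from -1 (shut) to 1 (fully open). In form: [[[rx, ry, rz], [x, y, z], gripper], ...]. A call has 1 to 12 rows; each row shifts and turns the commanded pose from where the row before left it, along the tool's axes as they then stand; what a row does not reach is not made up. A row lasts 1/10 s, in which the tool goes at most 50 mm and 8.59 degrees, less where a joint would pass 70% of its speed; a pose out of reach is approached as far as the arm can. A call with a gripper value outside its range is refused whole. The fingers move at their own pace and stop on an object; FORCE is the grip in N (left out, the last holds). Time passes only in rows, so rows that do not move let the fingers close. It gives the time, the measured TCP pose, the force, the opening and the grip force at its end, in the units of the state.
- r.sense(): the state, without advancing time (a new reading comes with each control period).
- r.grab_frame(name): name is "side" or "top"; returns the picture (384x512x3 uint8, red, green, blue); there is no depth.
- r.camera_params(name): a dict with "fx", "fy", "cx", "cy" (pixels), "rvec" (rotation vector, rad) and "tvec" (3), from world to camera coordinates, as OpenCV has them. Camera axes: x right, y down, z forward; pixel columns grow to the right and rows downward; lengths in mm; the calibration is good to about 2 mm. A picture is of the moment at which its call begins. camera_params takes no time and is no camera call.
- r.sign_off(): hands the job in; it is judged then, once.
The state is a dict: "clock": time; "qpos": joint angles; "qvel": joint speeds; "joint_efforts": joint torques, N m; "eef_pos": TCP position; "tcp_rot": TCP orientation; "contact_force": force on the tool from outside, world axes, zero at the start; "wrist_torque": the same for the moment, N m; "opening": opening from 0.0 (shut) to 1.0 (fully open); "grasp_force": force on a finger pad.
Only numpy, scipy, OpenCV 4.12 (cv2) and the standard library are available. Lean on these libraries where they do the work, as an engineer would, in place of code of your own. Each camera call takes 0.05 s, during which the arm holds its last target. There are 200 camera calls.

### The job

The flip-top lid of the blue bead cabinet is off for a new hinge pin: slide the red clamp's loose jaw in by its wooden post until the cabinet is nipped firmly (not crushed) between both jaws, and let go of the post. Then lift the yellow lid out of the dowel rack and bring it down upright, hollow side to the cabinet's front, so that its two hinge barrels sit between the cabinet's three and the pin holes line up. Finish still holding the lid there in the gripper, upright and steady without leaning on the cabinet, ready for the pin to be pushed through; leave the other things on the table where they are.

Things in the scene. Friction and masses are not known exactly. Their poses are not given: they have to be found in the camera images.
- clamp: Twin-rail aluminium slide clamp, fixed to the table, lying flat. Origin: on the table under the middle of the working space; its y axis runs along the rails from the sliding jaw (at -y) to the fixed head (at +y); yaw 0 has the rails along world y. Rails 15 mm high, 320 mm long (y -195 to +125 mm); the cabinet stands on them.
- clamp_head: Fixed red head of the clamp at its +y end, 90 wide, 24 thick, 45 high. Origin: bottom middle of its grey rubber nip face, which looks to clamp -y, at clamp y = +75 mm, z = 15 mm.
- jaw: Sliding red jaw, 90 wide, 22 thick, top 60 above the table. Origin: bottom middle of its soft rubber nip face (uncompressed), which looks to clamp +y. Slides along clamp y only: origin at y -105 mm fully open (starts -105 to -85), -45 as the cabinet meets both faces, stop at -30. It resists sliding with about 6 N and stays where left, keeping its nip; the cabinet resists with 2 to 4 N more.
- jaw_post (a point): Point on the axis of the jaw's upright wooden post, 14 mm below its top. Post round, 24 mm thick, top 100 mm above the table, 47 mm behind (clamp -y of) the nip face; fingertips higher than 60 mm above the table clear the jaw's block. Once the cabinet meets both faces the rubber yields 0.4 mm per N; a firm nip is over 5 N at each face (2 to 4 mm further, 15 to 18 N on the post).
- cabinet: Blue plastic parts cabinet, loose, about 0.5 kg, on the clamp's rails with gaps to both jaws; squares up when nipped. 95 deep (x), 120 wide (y, nipped along it), walls 70 high. Origin: centre of its underside; x points from its front (two clear drawers) to its rear. Hinge along the rear top edge: three grey barrels, 14 mm thick, 7 mm bore, at y -58 to -43, -15 to 15, 43 to 58 mm.
- cab_hole_l (a point): Point on the cabinet's hinge axis in the middle of the gap (28 mm long) between barrels at its +y side: cabinet x +40.5, y +29, z +74.5 mm. The flat rail under the gap lies 8.2 mm below the axis, so a lid barrel resting on it is 1.2 mm low, which still counts as lined up.
- cab_hole_r (a point): Point on the cabinet's hinge axis in the middle of the gap at its -y side (cabinet x +40.5, y -29, z +74.5 mm).
- rack: Wooden dowel rack fixed to the table, base 100 (x) by 150 (y), 12 high, dowels 10 mm thick, tops 54 mm above the table; the lid stands in a slot with about 1.5 mm play each way. The slot in front (x -22 mm) carries a cork bead board, top 62 mm above the table. Origin on the table below the lid; x, y as the lid's.
- lid: Yellow plastic lid, loose, about 0.11 kg, upright on its two hinge barrels. Origin: on the barrels' axis, midway (19 mm above the table in the rack). z up the lid, y along the barrels, x from the hollow side to the flat outer side; fitted, x and y point as the cabinet's. 116 wide, top at z +95; plate x +4 to +7 from z +9 up, rims to x -4; barrels 14 mm thick, 24 long, bore 7, at y -29 and +29.
- lid_grip (a point): Centre of the lid's solid finger grip at the middle of its top edge, at lid x +1.5, z +77.5 mm. The grip is 11 mm thick (x -4 to +7), 44 wide (y), from z +60 to +95 mm: pinch it across x from above.
- lid_hole_l (a point): Centre of the lid's hinge barrel at +y (lid y +29 mm), on the axis of its hole. To come onto cab_hole_l.
- lid_hole_r (a point): Centre of the lid's hinge barrel at -y (lid y -29 mm), on the axis of its hole. To come onto cab_hole_r.
- bead_tray: Bystander: orange hard silicone bead tray, 130 by 210, 18 high, towards the back of the table.
- hinge_pin: Bystander: bent-ended steel hinge pin, 4 mm thick, 124 long, lying in the bead tray; somebody else will fit it.
- jar: Bystander: lidded stoneware jar, 86 across, 100 high.
- dish: Bystander: glass votive-sized dish, 68 across, 45 high.
- gauge: Bystander: dark wooden bead gauge block with a row of holes, 45 by 160, 22 high.
- pliers: Bystander: steel crimping pliers with red handles, 150 long, 15 high, lying at the right (-y) side.
Mind the look-alikes: they are no part of the job. There is more than one size of the lid; the job needs the middle-sized.

How it is judged (in metres and radians):
On the way, in this order (a step that is already met when the one before it is completed fails the run):
1. the cabinet is nipped between the sliding jaw and the fixed head, with more than 5 N at each (contact force between each of jaw, clamp_head and cabinet above 5 N), for 0.2 s.
2. the lid is lifted out of the rack while the clamp, let go, keeps its nip (height (world z) of lid above 0.07 m and contact force between each of jaw, clamp_head and cabinet above 2 N and contact force between the fingers and jaw below 0.1 N), for 0.2 s.
At the end, for the whole second after the job is handed in: Both lid holes within 3 mm of the cabinet's hole points, lid upright within 0.1 rad, still (under 10 mm/s), gripped by the fingers with over 3 N and pressing on the cabinet with under 12 N; cabinet level within 0.05 rad and still nipped with over 2 N at each jaw (distance between lid_hole_l and cab_hole_l below 0.003 m and distance between lid_hole_r and cab_hole_r below 0.003 m and angle between lid's own z axis and vertical below 0.1 rad and contact force between the fingers and lid above 3 N and contact force between lid and cabinet below 12 N and linear speed of lid below 0.01 m/s and angle between cabinet's own z axis and vertical below 0.05 rad and contact force between each of jaw, clamp_head and cabinet above 2 N); the arm keeps its last pose, push and grip.
It fails at once if the cabinet is crushed: more than 60 N from a jaw (contact force between any of jaw, clamp_head and cabinet above 60 N).
It fails at once if a bystander is pushed more than 30 mm from its place (distance of any of bead_tray, hinge_pin, jar, dish, gauge, pliers from where it was at the start of the episode above 0.03 m).
It also fails if it takes over 61 s, if anything falls off the work surface, if the arm or the gripper's body presses on something with over 40 N, if the wrist force passes 120 N, or if a joint passes its speed limit or range.

## Working session

There is one attempt and no reset: what is moved stays moved. The work goes in short steps, Python scripts to look and compute and a shell command to move; the robot and the scene stay as the last step left them, time stands still between calls to the robot, and variables do not carry over. Pictures are saved under pics/ and viewed, at most 10 in all, crops included, and the job is handed in when it is done.

```bash
mkdir -p pics; ls; python3 - <<'E'
from rig import r
import cv2
for n in("side","top"):
    im=r.grab_frame(n); cv2.imwrite(f"pics/{n}0.png",cv2.resize(im[:,:,::-1],(800,600),interpolation=cv2.INTER_CUBIC)); print(n,r.camera_params(n))
print(r.sense())
E
```

```text
pics
side {'fx': 474.0304871719284, 'fy': 474.0304871719284, 'cx': 246.89594733804495, 'cy': 186.52847383316256, 'rvec': array([ 0.50961983, -2.5872419 ,  1.34994715]), 'tvec': array([ 530.01720324,  182.60579374, 1241.25817416])}
top {'fx': 384.38486485686457, 'fy': 384.38486485686457, 'cx': 253.7969119718442, 'cy': 193.2696469324643, 'rvec': array([ 2.15805137, -2.05237104,  0.22904693]), 'tvec': array([ -39.15906671,  565.40714341, 1163.33559324])}
{'clock': 0.1, 'qpos': array([-1.14142367e+00,  3.53561924e-01,  1.63407142e+00,  2.40775413e-06,
        1.15521756e+00, -2.38878039e-03]), 'qvel': array([ 0.00021768, -0.00418239, -0.00217136, -0.00160968, -0.00123388,
       -0.00070845]), 'joint_efforts': array([ 8.50129454e-04, -6.06356692e+01, -3.42819035e+01,  1.87646106e-04,
        4.07768195e-03, -1.52173766e-05]), 'eef_pos': array([ 261.38173181, -567.26969641,  255.64235285]), 'tcp_rot': array([-3.14033442e+00, -5.20723928e-06,  4.31760462e-01]), 'contact_force': array([-0.35306916, -0.30734041, -0.50089773]), 'wrist_torque': array([-0.04480639, -0.01533297,  0.01952246]), 'grasp_force': 0.0, 'opening': 0.9982042228974219}
```

View pics/side0.png

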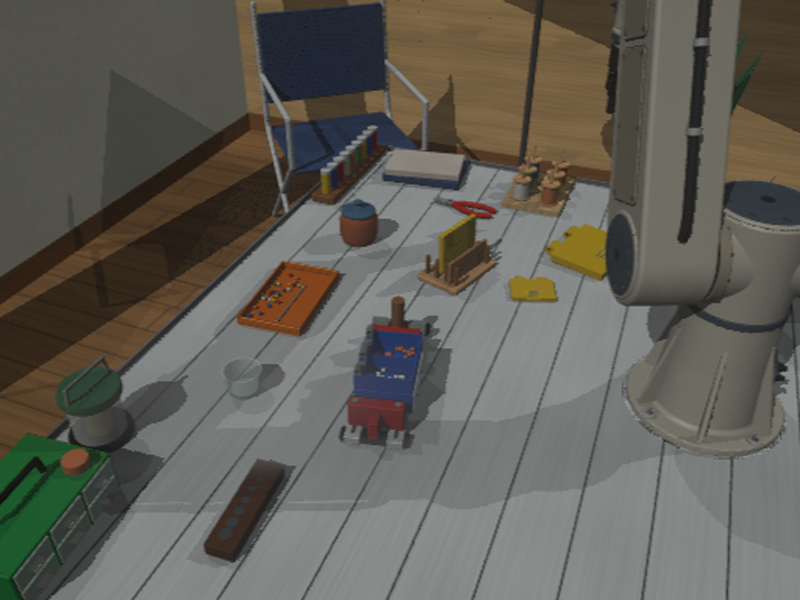

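View pics/top0.png

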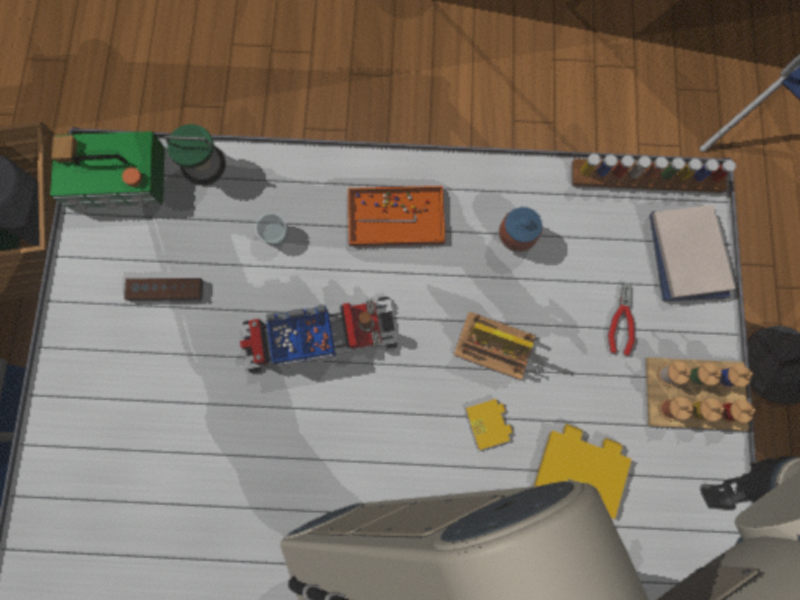

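```bash
python3 - <<'E'
from rig import r
import cv2,numpy as np
t=np.mean([r.grab_frame("top") for _ in range(1)],0).astype(np.uint8);s=r.grab_frame("side")
cv2.imwrite("pics/t_raw.png",t[:,:,::-1]);cv2.imwrite("pics/s_raw.png",s[:,:,::-1])
def c(im,x,y,w,h,k):
    p=cv2.resize(im[y:y+h,x:x+w,::-1],None,fx=k,fy=k,interpolation=cv2.INTER_CUBIC)
    p=cv2.convertScaleAbs(p,alpha=1.4)
    for i in range(0,w,10): cv2.line(p,(i*k,0),(i*k,6),(255,0,255),1);cv2.putText(p,str(x+i),(i*k,16),0,.35,(255,0,255))
    for i in range(0,h,10): cv2.line(p,(0,i*k),(6,i*k),(255,0,255),1);cv2.putText(p,str(y+i),(8,i*k+4),0,.35,(255,0,255))
    return p
cv2.imwrite("pics/A.png",c(t,150,183,110,60,7))
cv2.imwrite("pics/C.png",c(s,212,185,75,75+25,6))
a=c(t,287,195,64,54,6);b=c(s,262,134,64,54,6)
cv2.imwrite("pics/B.png",np.hstack([a,b]))
E
```

```text
(no output)
```

View pics/A.png

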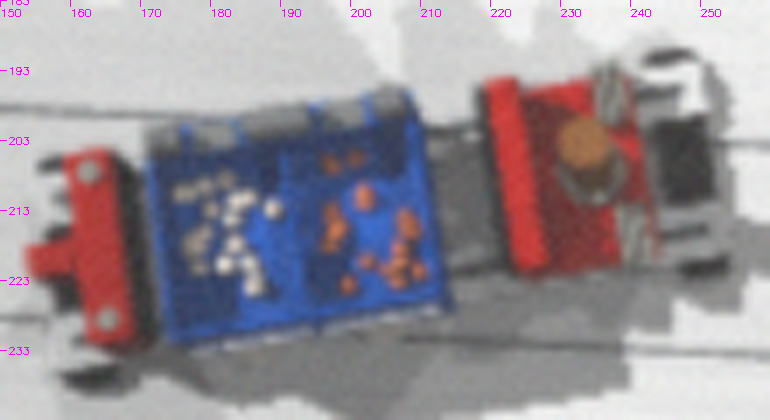

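View pics/B.png

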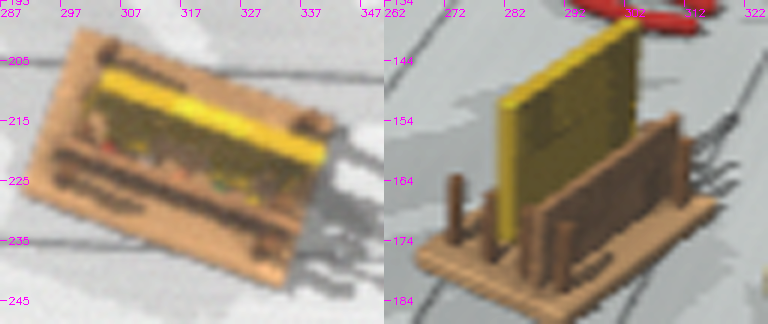

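View pics/C.png

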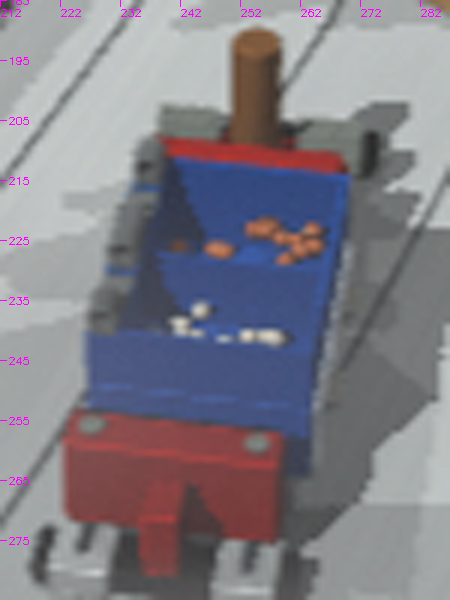

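```bash
cat > geo.py <<'E'
import numpy as np,cv2
from scipy.optimize import least_squares
from rig import r
P={n:r.camera_params(n) for n in("side","top")}
def proj(n,X):
    p=P[n];K=np.array([[p["fx"],0,p["cx"]],[0,p["fy"],p["cy"]],[0,0,1]])
    return cv2.projectPoints(np.atleast_2d(np.array(X,float)),p["rvec"],p["tvec"],K,None)[0][:,0]
def pose(x,y,a,L,z=0):
    L=np.atleast_2d(np.array(L,float));c,s=np.cos(a),np.sin(a)
    return np.c_[x+c*L[:,0]-s*L[:,1],y+s*L[:,0]+c*L[:,1],L[:,2]+z]
def fit(obs,x0,z=0,f=None):
    def res(v):
        o=[]
        for n,l,px in obs: o.append(proj(n,pose(*v[:3],f(l,v) if f else l,z))[0]-px)
        return np.concatenate(o)
    s=least_squares(res,x0,loss='soft_l1'); return s.x,res(s.x).reshape(-1,2).round(1)
E
python3 - <<'E'
from geo import *
lid,rs=fit([("top",(1.5,58,95),(303.8,208.2)),("top",(1.5,-58,95),(341,221)),("side",(1.5,58,95),(282.7,151)),("side",(1.5,-58,95),(304,137.9))],[500,-200,0],19)
print("lid",lid,rs.tolist())
cl,rs=fit([("top",(45,99,60),(159.4,205.1)),("top",(-45,99,60),(163,232)),("side",(45,99,60),(223,257.8)),("side",(-45,99,60),(259,261.7)),
 ("top",("p",),(233.3,202.7)),("side",("p",),(254.8,191.7))],[550,0,0,-95],0,lambda l,v:(0,v[3]-47,100) if l[0]=="p" else l)
print("clamp",cl,rs.tolist()); print("post",pose(*cl[:3],(0,cl[3]-47,100)))
ca,rs=fit([("top",(40.5,50.5,74.5),(173.6,202.7)),("top",(40.5,0,74.5),(189.1,200.1)),("top",(40.5,-50.5,74.5),(205.4,197.7)),
("side",(40.5,50.5,74.5),(229.3,236.3)),("side",(40.5,0,74.5),(233.7,224.2)),("side",(40.5,-50.5,74.5),(237,211.7))],[550,0,0],15)
print("cab",ca,rs.tolist())
c,s=np.cos(cl[2]),np.sin(cl[2]);d=ca[:2]-cl[:2];print("cab in clamp",c*d[0]+s*d[1],-s*d[0]+c*d[1])
E
```

```text
lid [ 4.99710130e+02 -2.19045434e+02 -2.99919062e-01] [[-0.1, -0.6], [-0.7, -0.3], [0.7, -0.2], [0.5, -1.2]]
clamp [496.4712473  180.14143171  -6.05193386 -85.25272882] [[-0.1, -1.2], [-0.0, -0.3], [0.1, 0.0], [0.9, 0.2], [-0.3, -0.4], [0.5, -0.3]]
post [[526.78302239  51.40922683 100.        ]]
cab [565.18330628 213.22603593  54.00299206] [[29.0, -11.8], [-0.6, -1.0], [-31.2, 9.8], [0.7, -24.6], [-0.2, -0.6], [0.3, 24.6]]
cab in clamp 74.46582028074775 16.455385005930843
```

```bash
python3 - <<'E'
from geo import *
ca,rs=fit([("top",(40.5,50.5,74.5),(173.6,202.7)),("top",(40.5,0,74.5),(189.1,200.1)),("top",(40.5,-50.5,74.5),(205.4,197.7)),
("side",(40.5,50.5,74.5),(229.3,236.3)),("side",(40.5,0,74.5),(233.7,224.2)),("side",(40.5,-50.5,74.5),(237,211.7))],[500,200,.23],15)
print("cab",ca,rs.tolist())
cl=[496.47,180.14,.2313]
c,s=np.cos(cl[2]),np.sin(cl[2]);d=ca[:2]-cl[:2];print("cab in clamp",c*d[0]+s*d[1],-s*d[0]+c*d[1])
print(proj("top",pose(*cl,[(0,-195,15),(0,125,15)])))
print(r.sense()["clock"])
E
```

```text
cab [4.91016829e+02 1.80775835e+02 2.11298506e-01] [[-1.0, -0.7], [-0.3, -0.6], [-0.4, -0.8], [0.7, -0.1], [0.4, -0.8], [0.9, -0.2]]
cab in clamp -5.162187520831343 1.869003914906808
[[253.02390786 203.8791953 ]
 [156.36293846 221.23318046]]
0.2
```

```bash
python3 -m jog '[[[0,0,0.1],[0,0,0],1],[[0,0,0.1],[0,0,0],1],[[0,0,0],[0.025,-0.0338,0],1],[[0,0,0],[0.025,-0.0338,0],1],[[0,0,0],[0.025,-0.0338,0],1],[[0,0,0],[0.025,-0.0338,0],1],[[0,0,0],[0.025,-0.0338,0],1],[[0,0,0],[0.025,-0.0338,0],1],[[0,0,0],[0.025,-0.0338,0],1],[[0,0,0],[0.025,-0.0338,0],1],[[0,0,0],[0.025,-0.0338,0],1],[[0,0,0],[0.025,-0.0338,0],1]]' && python3 -m jog '[[[0,0,0],[0.025,-0.0338,0],1],[[0,0,0],[0.025,-0.0338,0],1],[[0,0,0],[0.025,-0.0338,0],1],[[0,0,0],[0.025,-0.0338,0],1],[[0,0,0],[0.025,-0.0338,0],1],[[0,0,0],[0.025,-0.0338,0],1],[[0,0,0],[0,0,0.03],1],[[0,0,0],[0,0,0.03],1],[[0,0,0],[0,0,0],1]]'
```

```text
clock: 1.4
eef_pos: [427.5, -179.6, 256.4]
tcp_rot: [3.141, -0.0, 0.232]
contact_force: [0.3, -0.7, 0.5]
opening: 1.004
grasp_force: 0.0
clock: 2.3
eef_pos: [524.1, 50.8, 192.9]
tcp_rot: [-3.141, 0.007, 0.233]
contact_force: [-0.7, 0.1, 0.1]
opening: 1.001
grasp_force: 0.0
```

```bash
python3 -m jog '[[[0,0,0],[0.002,0,0.025],1],[[0,0,0],[0,0,0.025],1],[[0,0,0],[0,0,0.025],1],[[0,0,0],[0,0,0.02],1],[[0,0,0],[0,0,0.005],1],[[0,0,0],[0,0,0],1],[[0,0,0],[0,0,0],1]]' 40 && python3 -m jog '[[[0,0,0],[0,0,0],0.2],[[0,0,0],[0,0,0],0.2],[[0,0,0],[0,0,0],-0.2],[[0,0,0],[0,0,0],-0.4],[[0,0,0],[0,0,0],-0.6],[[0,0,0],[0,0,0],-1],[[0,0,0],[0,0,0],-1],[[0,0,0],[0,0,0],-1]]' 40
```

```text
clock: 3.0
eef_pos: [529.5, 51.0, 97.6]
tcp_rot: [3.141, -0.002, 0.232]
contact_force: [0.1, 0.8, 0.0]
opening: 1.005
grasp_force: 0.0
clock: 3.8
eef_pos: [528.7, 51.0, 96.7]
tcp_rot: [3.141, -0.0, 0.232]
contact_force: [-1.4, -1.2, 5.5]
opening: 0.267
grasp_force: 38.9
```

```bash
python3 -m jog '[[[0,0,0],[0,-0.003,0],-1],[[0,0,0],[0,-0.004,0],-1],[[0,0,0],[0,-0.004,0],-1],[[0,0,0],[0,-0.004,0],-1],[[0,0,0],[0,-0.004,0],-1],[[0,0,0],[0,-0.004,0],-1],[[0,0,0],[0,-0.004,0],-1],[[0,0,0],[0,-0.003,0],-1],[[0,0,0],[0,-0.002,0],-1],[[0,0,0],[0,-0.001,0],-1]]' 40; python3 -m jog '[[[0,0,0],[0,-0.001,0],-1],[[0,0,0],[0,-0.001,0],-1],[[0,0,0],[0,0,0],-1]]';
```

```text
clock: 4.8
eef_pos: [521.5, 82.4, 96.7]
tcp_rot: [3.14, -0.001, 0.233]
contact_force: [0.9, -8.3, 4.1]
opening: 0.269
grasp_force: 39.0
clock: 5.1
eef_pos: [521.0, 84.3, 96.7]
tcp_rot: [3.14, -0.001, 0.232]
contact_force: [-0.4, -7.1, 5.1]
opening: 0.264
grasp_force: 38.9
```

```bash
for i in 1 2 3; do python3 -m jog '[[[0,0,0],[0,-0.001,0],-1],[[0,0,0],[0,-0.001,0],-1],[[0,0,0],[0,0,0],-1]]' | egrep 'eef|contact'; done
```

```text
eef_pos: [520.6, 86.3, 96.7]
contact_force: [1.0, -5.8, 4.5]
eef_pos: [520.1, 88.2, 96.7]
contact_force: [0.3, -6.8, 4.4]
eef_pos: [519.7, 90.2, 96.7]
contact_force: [1.3, -5.9, 3.6]
```

```bash
for i in 1 2 3; do python3 -m jog '[[[0,0,0],[0,-0.001,0],-1],[[0,0,0],[0,-0.001,0],-1],[[0,0,0],[0,0,0],-1]]' | egrep 'eef|contact'; done
```

```text
eef_pos: [519.2, 92.1, 96.7]
contact_force: [0.8, -6.4, 3.7]
eef_pos: [518.8, 94.0, 96.7]
contact_force: [1.1, -7.5, 3.4]
eef_pos: [518.4, 95.6, 96.7]
contact_force: [1.4, -9.2, 4.4]
```

```bash
for i in 1 2; do python3 -m jog '[[[0,0,0],[0,-0.001,0],-1],[[0,0,0],[0,0,0],-1]]' | egrep 'eef|contact'; done
```

```text
eef_pos: [518.2, 96.3, 96.7]
contact_force: [1.6, -11.8, 3.7]
eef_pos: [518.1, 97.0, 96.8]
contact_force: [1.5, -13.1, 4.6]
```

```bash
for i in 1 2; do python3 -m jog '[[[0,0,0],[0,-0.001,0],-1],[[0,0,0],[0,0,0],-1]]' | egrep 'eef|contact'; done
```

```text
eef_pos: [517.9, 97.7, 96.7]
contact_force: [1.9, -15.3, 4.3]
eef_pos: [517.7, 98.5, 96.7]
contact_force: [3.0, -17.4, 3.9]
```

```bash
python3 -m jog '[[[0,0,0],[0,0,0],-0.3],[[0,0,0],[0,0,0],-0.1],[[0,0,0],[0,0,0],0],[[0,0,0],[0,0,0],0],[[0,0,0],[0,0,0],0]]'; python3 - <<'E'
from rig import r
import cv2
t=r.grab_frame("top");s=r.grab_frame("side");cv2.imwrite("pics/t1.png",t[:,:,::-1]);cv2.imwrite("pics/s1.png",s[:,:,::-1])
E
```

```text
clock: 8.2
eef_pos: [516.8, 100.9, 96.3]
tcp_rot: [-3.141, 0.0, 0.232]
contact_force: [0.5, 0.7, -1.0]
opening: 0.502
grasp_force: 0.0
```

```bash
python3 -m jog '[[[0,0,0],[0,0,-0.02],0],[[0,0,0],[0,0,-0.03],0],[[0,0,0],[0,0,-0.04],0],[[0,0,0],[0,0,-0.034],0],[[0,0,0],[-0.0111,0.0385,0],0],[[0,0,0],[-0.0111,0.0385,0],0],[[0,0,0],[-0.0111,0.0385,0],0.5],[[0,0,0],[-0.0111,0.0385,0],1],[[0,0,0],[-0.0111,0.0385,0],1],[[0,0,0],[-0.0111,0.0385,0],1],[[0,0,0],[-0.0111,0.0385,0],1],[[0,0,0],[-0.0111,0.0385,0],1]]' && python3 -m jog '[[[0,0,-0.1485],[0,0,0],1],[[0,0,-0.1485],[0,0,0],1],[[0,0,-0.1485],[0,0,0],1],[[0,0,-0.1485],[0,0,0],1],[[0,0,-0.1485],[0,0,0],1],[[0,0,-0.1485],[0,0,0],1],[[0,0,-0.1485],[0,0,0],1],[[0,0,0],[0,0,0],1],[[0,0,0],[0,0,0],1]]'
python3 - <<'E'
from rig import r
import cv2,numpy as np
T=[];S=[]
for i in range(3): T.append(r.grab_frame("top"));S.append(r.grab_frame("side"))
t=np.mean(T,0).astype(np.uint8);s=np.mean(S,0).astype(np.uint8)
cv2.imwrite("pics/t2.png",t[:,:,::-1]);cv2.imwrite("pics/s2.png",s[:,:,::-1])
def c(im,x,y,w,h,k):
    p=cv2.resize(im[y:y+h,x:x+w,::-1],None,fx=k,fy=k,interpolation=cv2.INTER_CUBIC)
    p=cv2.convertScaleAbs(p,alpha=1.5)
    for i in range(0,w,10): cv2.line(p,(i*k,0),(i*k,6),(255,0,255),1);cv2.putText(p,str(x+i),(i*k,16),0,.35,(255,0,255))
    for i in range(0,h,10): cv2.line(p,(0,i*k),(6,i*k),(255,0,255),1);cv2.putText(p,str(y+i),(8,i*k+4),0,.35,(255,0,255))
    return p
a=c(t,155,190,55,55,8);b=c(s,213,200,40,70,8)
h=max(a.shape[0],b.shape[0])
pad=lambda p:np.vstack([p,np.zeros((h-p.shape[0],p.shape[1],3),np.uint8)])
cv2.imwrite("pics/D.png",np.hstack([pad(a),pad(b)]))
E
```

```text
clock: 9.5
eef_pos: [500.9, -221.0, 220.4]
tcp_rot: [3.142, -0.0, 0.232]
contact_force: [0.9, 1.0, -0.1]
opening: 1.002
grasp_force: 0.0
clock: 10.4
eef_pos: [501.2, -219.4, 220.3]
tcp_rot: [-3.142, -0.0, 1.267]
contact_force: [-0.2, 0.9, 0.2]
opening: 1.004
grasp_force: 0.0
```

View pics/D.png

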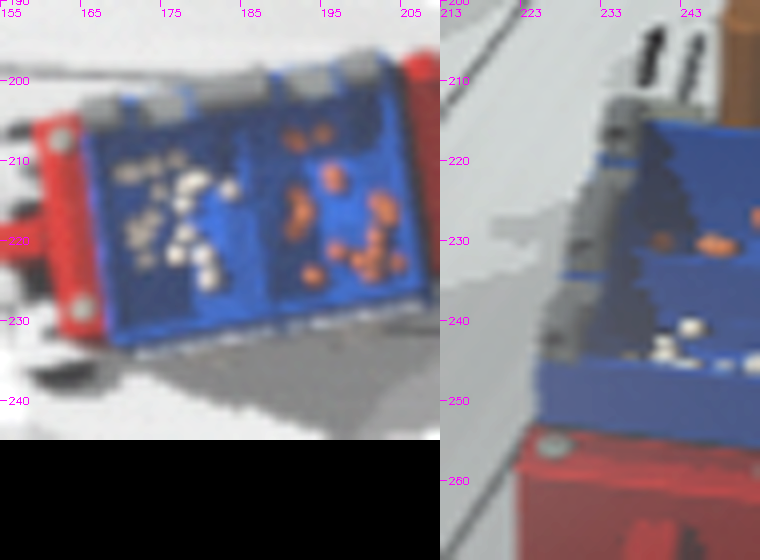

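```bash
python3 -m jog '[[[0,0,-0.004],[0,0,0.03],1],[[0,0,0],[0,0,0.03],1],[[0,0,0],[0,0,0.03],1],[[0,0,0],[0,0,0.02],1],[[0,0,0],[0,0,0.007],1],[[0,0,0],[0,0,0],1],[[0,0,0],[0,0,0],1]]' 50 && python3 -m jog '[[[0,0,0],[0,0,0],0],[[0,0,0],[0,0,0],0],[[0,0,0],[0,0,0],-0.4],[[0,0,0],[0,0,0],-0.5],[[0,0,0],[0,0,0],-0.6],[[0,0,0],[0,0,0],-0.7],[[0,0,0],[0,0,0],-1],[[0,0,0],[0,0,0],-1],[[0,0,0],[0,0,0],-1],[[0,0,0],[0,0,0],-1]]' 50
python3 - <<'E'
from geo import *
ca,rs=fit([("top",(40.5,50.5,74.5),(167,203.2)),("top",(40.5,0,74.5),(183.2,201.1)),("top",(40.5,-50.5,74.5),(199.6,198))],[500,200,.23],15)
print("cab",ca,rs.tolist())
print(proj("side",pose(*ca,[(40.5,y,74.5) for y in (58,43,15,-15,-43,-58)],15)))
print(r.sense()["wrist_torque"])
E
```

```text
clock: 11.4
eef_pos: [501.8, -219.7, 104.1]
tcp_rot: [3.14, 0.0, 1.275]
contact_force: [-0.4, -0.3, -0.6]
opening: 1.002
grasp_force: 0.0
clock: 12.4
eef_pos: [501.2, -219.5, 103.4]
tcp_rot: [3.142, -0.0, 1.275]
contact_force: [-0.5, 1.1, 4.9]
opening: 0.122
grasp_force: 49.1
cab [4.86166315e+02 1.97499107e+02 2.13081466e-01] [[0.1, 0.2], [0.1, -0.3], [-0.1, 0.2]]
[[228.4490199  242.94186878]
 [229.71185105 238.90943872]
 [232.00006677 231.60278507]
 [234.3567747  224.07742441]
 [236.47274295 217.32078563]
 [237.57465774 213.80218831]]
[ 0.07065209  0.33017834 -0.00660615]
```

```bash
python3 -m jog '[[[0,0,0],[0,0,-0.006],-1],[[0,0,0],[0,0,-0.01],-1],[[0,0,0],[0,0,-0.02],-1],[[0,0,0],[0,0,-0.025],-1],[[0,0,0],[0,0,-0.025],-1],[[0,0,0],[0,0,-0.02],-1],[[0,0,0],[0,0,-0.01],-1],[[0,0,0],[0,0,-0.006],-1],[[0,0,0],[0,0,0],-1],[[0,0,0],[0,0,0],-1],[[0,0,0],[0,0,0],-1]]' && python3 -m jog '[[[0,0,-0.132],[0,0,0],-1],[[0,0,-0.132],[0,0,0],-1],[[0,0,-0.132],[0,0,0],-1],[[0,0,-0.132],[0,0,0],-1],[[0,0,0],[0.0146,0.0044,0],-1],[[0,0,0],[0.0292,0.0088,0],-1],[[0,0,0],[0.0292,0.0088,0],-1],[[0,0,0],[0.0292,0.0088,0],-1],[[0,0,0],[0.0292,0.0088,0],-1],[[0,0,0],[0.0292,0.0088,0],-1],[[0,0,0],[0.0292,0.0088,0],-1]]' && python3 -m jog '[[[0,0,0],[0.0292,0.0088,0],-1],[[0,0,0],[0.0292,0.0088,0],-1],[[0,0,0],[0.0292,0.0088,0],-1],[[0,0,0],[0.0292,0.0088,0],-1],[[0,0,0],[0.0292,0.0088,0],-1],[[0,0,0],[0.0292,0.0088,0],-1],[[0,0,0],[0.0292,0.0088,0],-1],[[0,0,0],[0.0146,0.0044,0],-1],[[0,0,0],[0,0,0],-1],[[0,0,0],[0,0,0],-1],[[0,0,0],[0,0,0],-1]]'
python3 - <<'E'
from rig import r
import cv2,numpy as np
T=[];S=[]
for i in range(4): T.append(r.grab_frame("top"));S.append(r.grab_frame("side"))
t=np.mean(T,0).astype(np.uint8);s=np.mean(S,0).astype(np.uint8)
cv2.imwrite("pics/t3.png",t[:,:,::-1]);cv2.imwrite("pics/s3.png",s[:,:,::-1])
def c(im,x,y,w,h,k):
    p=cv2.resize(im[y:y+h,x:x+w,::-1],None,fx=k,fy=k,interpolation=cv2.INTER_CUBIC)
    p=cv2.convertScaleAbs(p,alpha=1.5)
    for i in range(0,w,10): cv2.line(p,(i*k,0),(i*k,6),(255,0,255),1);cv2.putText(p,str(x+i),(i*k,16),0,.35,(255,0,255))
    for i in range(0,h,10): cv2.line(p,(0,i*k),(6,i*k),(255,0,255),1);cv2.putText(p,str(y+i),(8,i*k+4),0,.35,(255,0,255))
    return p
a=c(t,150,175,75,65,6);b=c(s,213,165,55,95,6)
h=max(a.shape[0],b.shape[0])
pad=lambda p:np.vstack([p,np.zeros((h-p.shape[0],p.shape[1],3),np.uint8)])
cv2.imwrite("pics/E.png",np.hstack([pad(a),pad(b)]))
s=r.sense();print(s["eef_pos"],s["tcp_rot"],s["contact_force"])
E
```

```text
clock: 13.5
eef_pos: [500.7, -219.2, 224.3]
tcp_rot: [-3.14, -0.0, 1.275]
contact_force: [-0.2, -0.3, -1.6]
opening: 0.119
grasp_force: 48.7
clock: 14.6
eef_pos: [512.5, -19.6, 224.8]
tcp_rot: [-3.141, -0.0, 1.8]
contact_force: [0.2, 0.8, -0.9]
opening: 0.12
grasp_force: 48.7
clock: 15.7
eef_pos: [526.6, 205.8, 225.1]
tcp_rot: [-3.141, 0.0, 1.802]
contact_force: [-0.1, 0.1, -1.5]
opening: 0.121
grasp_force: 48.7
[526.96306003 206.41264837 225.34855218] [3.14149949e+00 7.00255681e-06 1.80275815e+00] [-0.04417573 -0.19535885 -1.15073117]
```

View pics/E.png

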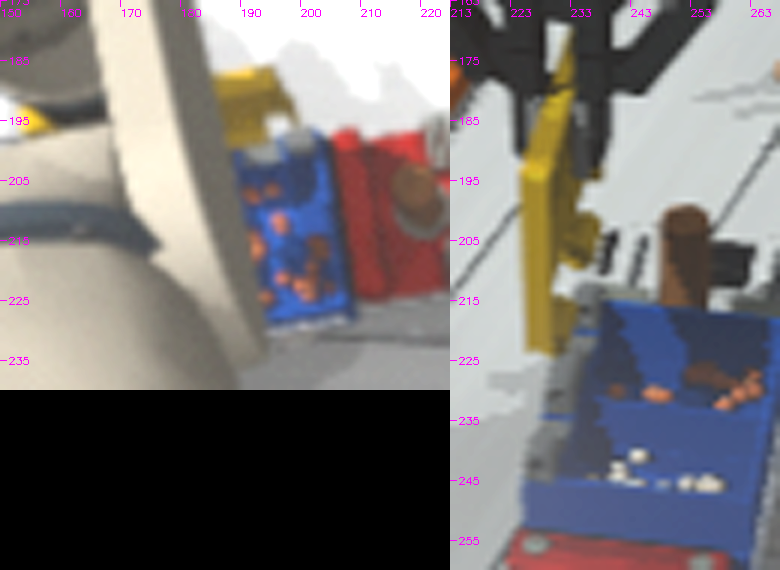

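```bash
cat > ov.py <<'E'
from geo import *
import sys
def lidlines():
    L=[]
    for y in(58,-58):
        a=[(-4,y,9),(-4,y,95),(7,y,95),(7,y,9),(-4,y,9)];L+=list(zip(a,a[1:]))
    for p in[(-4,95),(7,95),(-4,9)]:L.append(((p[0],58,p[1]),(p[0],-58,p[1])))
    t=np.linspace(0,2*np.pi,17)
    for y in(41,17,-17,-41):
        c=[(7*np.cos(k),y,7*np.sin(k)) for k in t];L+=list(zip(c,c[1:]))
    return L
def cablines():
    L=[];t=np.linspace(0,2*np.pi,17)
    for y in(58,43,15,-15,-43,-58):
        c=[(40.5+7*np.cos(k),y,74.5+7*np.sin(k)) for k in t];L+=list(zip(c,c[1:]))
    a=[(-47.5,60,70),(-47.5,-60,70),(47.5,-60,70),(47.5,60,70),(-47.5,60,70)];L+=list(zip(a,a[1:]))
    L.append(((-47.5,60,0),(-47.5,60,70)));L.append(((47.5,60,0),(47.5,60,70)))
    return L
def draw(n,im,x,y,w,h,k,items):
    p=cv2.convertScaleAbs(cv2.resize(im[y:y+h,x:x+w],None,fx=k,fy=k,interpolation=cv2.INTER_CUBIC),alpha=1.5)
    q=p.copy()
    for L,ps,z,col in items:
        for a,b in L:
            u=(proj(n,pose(*ps,[a,b],z))+.5-[x,y])*k
            cv2.line(q,*[tuple(int(v) for v in e) for e in u],col,1,cv2.LINE_AA)
    return p,q
E
python3 - <<'E'
from ov import *
im=cv2.imread("pics/s3.png")
yaw=.2320;T=np.array([526.96,206.41]);o=T-1.5*np.array([np.cos(yaw),np.sin(yaw)])
it=[(lidlines(),(*o,yaw),225.3-84.4,(255,255,0)),(cablines(),(486.2,197.5,yaw),15,(0,255,0))]
p,q=draw("side",im,215,168,62,92,6,it)
cv2.imwrite("pics/F.png",np.hstack([p,q]))
E
```

```text
(no output)
```

View pics/F.png

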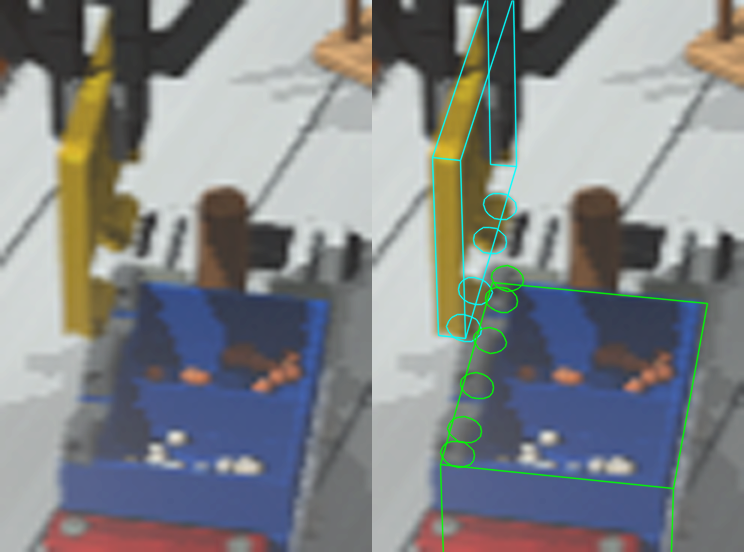

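```bash
python3 -m jog '[[[0,0,0],[0.0014,0.0034,0],-1],[[0,0,0],[0,0,0.015],-1],[[0,0,0],[0,0,0.015],-1],[[0,0,0],[0,0,0.005],-1],[[0,0,0],[0,0,0],-1],[[0,0,0],[0,0,0],-1],[[0,0,0],[0,0,0],-1]]'
python3 - <<'E'
from ov import *
s=np.mean([r.grab_frame("side") for _ in range(4)],0).astype(np.uint8);im=s[:,:,::-1].copy()
cv2.imwrite("pics/s4.png",im)
st=r.sense();T=st["eef_pos"];print(T,st["tcp_rot"])
yaw=.2320;u=np.array([np.cos(yaw),np.sin(yaw)]);o=T[:2]-1.5*u
c=np.array([486.2,197.5])+3.15*u+.8*np.array([-u[1],u[0]])
it=[(lidlines(),(*o,yaw),T[2]-84.4,(255,255,0)),(cablines(),(*c,yaw),15,(0,255,0))]
p,q=draw("side",im,217,178,44,66,9,it)
cv2.imwrite("pics/G.png",np.hstack([p,q]))
E
```

```text
clock: 16.8
eef_pos: [530.4, 209.1, 191.0]
tcp_rot: [3.14, -0.0, 1.803]
contact_force: [-0.2, -0.3, -1.2]
opening: 0.12
grasp_force: 48.7
[530.06178107 208.92263911 190.72412109] [ 3.14092393e+00 -8.63383427e-05  1.80332054e+00]
```

View pics/G.png

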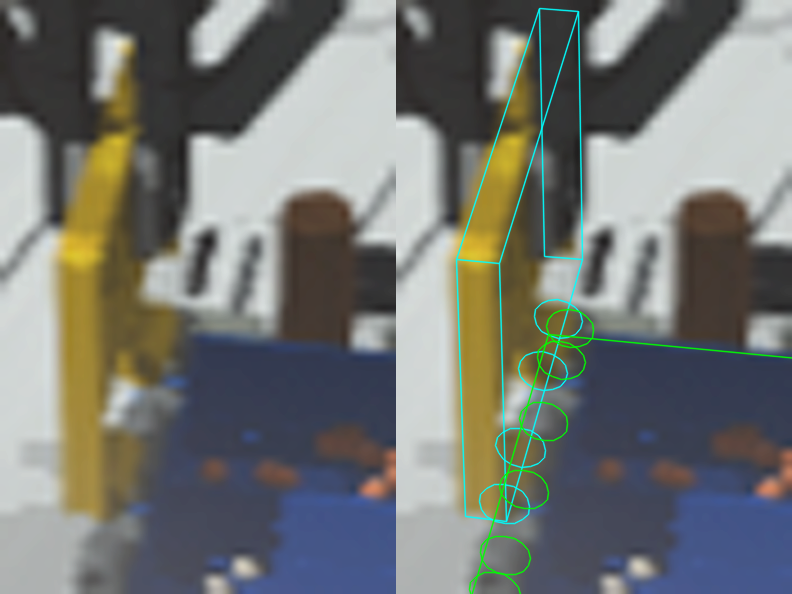

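```bash
python3 -m jog '[[[0,0,0],[0,0,0.002],-1],[[0,0,0],[0,0,0.002],-1],[[0,0,0],[0,0,0.002],-1],[[0,0,0],[0,0,0],-1]]'|egrep 'eef|cont'; python3 -m jog '[[[0,0,0],[0,0,0.002],-1],[[0,0,0],[0,0,0.002],-1],[[0,0,0],[0,0,0],-1]]'|egrep 'eef|cont';python3 -m jog '[[[0,0,0],[0,0,0.002],-1],[[0,0,0],[0,0,0],-1]]'|egrep 'eef|cont'
```

```text
eef_pos: [530.2, 208.5, 184.3]
contact_force: [2.5, -3.0, 0.3]
eef_pos: [529.8, 208.5, 179.8]
contact_force: [2.9, -4.1, -3.1]
eef_pos: [529.9, 208.5, 178.0]
contact_force: [2.2, -4.5, -1.4]
```

```bash
for i in 1 2 3; do python3 -m jog '[[[0,0,0],[-0.001,0,0],-1],[[0,0,0],[0,0,0],-1],[[0,0,0],[0,0,0],-1]]'|egrep 'eef|cont'; done
```

```text
eef_pos: [529.8, 208.1, 178.1]
contact_force: [0.2, -0.7, -1.9]
eef_pos: [530.3, 207.1, 178.3]
contact_force: [0.8, 0.5, -0.9]
eef_pos: [530.6, 205.9, 178.3]
contact_force: [-0.7, 0.8, -1.4]
```

```bash
python3 -m jog '[[[0,0,0],[0,0,0.0015],-1],[[0,0,0],[0,0,0.0015],-1],[[0,0,0],[0,0,0],-1],[[0,0,0],[0,0,0],-1]]'|egrep 'eef|cont'; for i in 1 2 3; do python3 -m jog '[[[0,0,0],[0,0,0.001],-1],[[0,0,0],[0,0,0],-1],[[0,0,0],[0,0,0],-1]]'|egrep 'eef|cont'; done
```

```text
eef_pos: [530.5, 205.9, 175.2]
contact_force: [0.6, -0.2, -1.7]
eef_pos: [530.5, 205.9, 174.3]
contact_force: [-0.1, -1.0, -1.4]
eef_pos: [530.5, 205.9, 173.3]
contact_force: [0.1, -0.7, -1.0]
eef_pos: [530.8, 206.0, 172.7]
contact_force: [-0.8, -0.0, 5.1]
```

```bash
python3 -m jog '[[[0,0,0],[0,0,-0.001],-1],[[0,0,0],[0,0,0],-1],[[0,0,0],[0,0,0],-1],[[0,0,0],[0,0,0],-1]]'
python3 - <<'E'
from ov import *
s=np.mean([r.grab_frame("side") for _ in range(6)],0).astype(np.uint8);im=s[:,:,::-1].copy()
cv2.imwrite("pics/s5.png",im)
T=r.sense()["eef_pos"];yaw=.2320;u=np.array([np.cos(yaw),np.sin(yaw)]);o=T[:2]-1.5*u;c=o-40.5*u
it=[(lidlines(),(*o,yaw),T[2]-84.4,(255,255,0)),(cablines(),(*c,yaw),15,(0,255,0))]
p,q=draw("side",im,217,196,44,66,9,it)
cv2.imwrite("pics/H.png",np.hstack([p,q]))
E
```

```text
clock: 20.5
eef_pos: [530.4, 205.9, 173.1]
tcp_rot: [-3.141, 0.0, 1.803]
contact_force: [0.8, -0.9, -1.5]
opening: 0.122
grasp_force: 48.9
```

View pics/H.png

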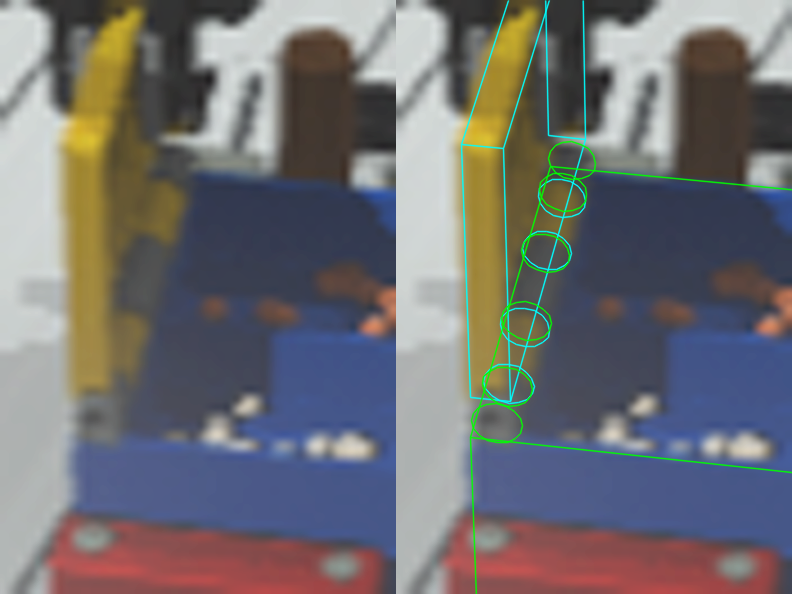

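```bash
python3 -c "
from rig import r
print(r.sign_off())"
```

```text
the job is handed in; nothing more can be done
None
```

I handed the job in at about 21 s with the cabinet nipped (about 17 N on the post, since released) and the lid held upright, its barrels lined up with the cabinet's in the last picture and about 0.3 mm clear of the rail; sign-off gave no verdict, and I could not measure the nip force after letting go of the post.

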